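# Line up lamp parts with the straightedge

### The job

Lift the aluminium straightedge off its two upturned hooks by its orange handle and, holding it, push the three white ceramic standoffs and the two bronze caps forward over the green mat with its front face into one straight row, each centred on the red stripe. Touch those five parts with the straightedge only, keep them upright, and do not disturb the lamp or the other things lying about. Then draw the straightedge back a few centimetres clear of the row and leave it standing flat on the mat on the near side.

Things in the scene. Friction and masses are not known exactly. Their poses are not given: they have to be found in the camera images.
- edge_grip (a point): grip point of the straightedge (0.35 kg), mid-thickness in its orange handle. Axes: x forward out of the front face, y along the bar, z up. The handle, 16 mm wide (y) and 22 mm thick, rises from the foot leaning 35 degrees from vertical towards -x; it ends 32 mm beyond this point. The point is 59.6 mm behind the front face, 66.3 mm above the underside
- edge_face (a point): middle of the straightedge's front face, at the level of its underside; same axes as edge_grip. The straightedge is an aluminium angle bar 240 mm long (y): a flat foot 6 mm thick reaching 52 mm back (-x) from the front face, and an upright front wall 32 mm tall and 6 mm thick
- hooks (a point): fixed rack, level of the two hook seats (105 mm above the counter), midway; the straightedge's foot rests centred here. x points away from the robot into the rack, y along it, z up. Hooks: 10 mm round bars at y = +-85 mm, from posts (near face x = +33 mm) to x = -36 mm, where they turn up to tips 35 mm above the seats. Rack foot 240 mm long in y, from x = -45 to +85 mm
- tray_edge (a point): middle of the near lower edge of the fixed steel tray above the hooks; axes as hooks. The tray is 240 mm long (y), 10 mm thick, with small stock on it up to 55 mm above this edge; it reaches 65 mm from here towards +x. Its underside is 130 mm above the seats and it overhangs the straightedge, so a gripper must come in tilted, along the handle
- stripe (a point): middle of the red stripe (6 mm wide, 270 mm long) on top of the fixed green mat, 3 mm above the counter. y along the stripe, x across it away from the robot (pushing direction), z up. Mat: x -225 to +95 mm, y -188 to +188 mm. Parts start 25 to 95 mm to the -x side, within 85 mm in y, 40 mm apart in y. Lamp posts at x = +60 mm, y = +-100 mm (feet from x = +30 mm)
- standoff1: white ceramic standoff, a ribbed upright cylinder 30 mm in diameter and 45 mm tall, 70 g, one of the five parts of the row; origin at the centre of its underside, z up along it
- cap1: bronze cathode cap, an upright cylinder 30 mm in diameter to 22 mm up, then narrowing to a 12 mm stub, 36 mm tall in all, 100 g, one of the five parts of the row; origin at the centre of its underside, z up along it
- standoff2: white ceramic standoff, a ribbed upright cylinder 30 mm in diameter and 45 mm tall, 70 g, one of the five parts of the row; origin at the centre of its underside, z up along it
- cap2: bronze cathode cap, an upright cylinder 30 mm in diameter to 22 mm up, then narrowing to a 12 mm stub, 36 mm tall in all, 100 g, one of the five parts of the row; origin at the centre of its underside, z up along it
- standoff3: white ceramic standoff, a ribbed upright cylinder 30 mm in diameter and 45 mm tall, 70 g, one of the five parts of the row; origin at the centre of its underside, z up along it
- lamp: xenon lamp in a blue sleeve 48 mm in diameter and 250 mm long, 320 mm long with its metal ends, resting in saddles on the two posts beyond the stripe; origin at its centre, y along it, 127 mm above the mat; not to be disturbed
- driver: hex driver with a red handle 28 mm thick and 85 mm long, thin steel blade 75 mm long towards its +x, lying flat on the mat along the stripe's x beside the parts; origin under the front end of the handle; not to be disturbed
- jar: small amber jar 36 mm in diameter, 50 mm tall, on the mat beside the parts; origin at the centre of its underside; not to be disturbed
- cleaner: blue bottle 44 mm in diameter, 150 mm tall, standing on the counter beside the rack; origin at the centre of its underside; not to be disturbed
- wrench: steel wrench 150 mm long, under 15 mm thick, lying on the counter in front of the rack, its length roughly along the rack; origin at its underside; not to be disturbed
Not all that is in view belongs to the job. Leave any pink look-alike of the cap2 alone. Leave any yellow look-alike of the cap1 alone.

How it is judged:
By the outcome, as a careful person would: the job done as asked, in the order asked, and still so for the second after the job is handed in, with the robot touching nothing.
It also fails if it takes over 51 s, if anything falls off the work surface, if the arm or the gripper's body presses on something with over 40 N, if the wrist force passes 120 N, or if a joint passes its speed limit or range.

### The arm

A 6-joint arm with a two-finger parallel gripper is mounted at the origin on the work surface. World frame = base frame: x ahead of the robot, y to its left, z up, the work surface at z = 0. Lengths are in mm, angles in rad, forces in N, time in s.
With the tool pointing down it reaches from about 275 to 750 mm from the base axis. Payload 10.2 kg.
Tool frame: the origin (TCP) lies midway between the tips of the shut fingers; the grasp point (between the pads) lies 19 mm behind it; z points along the fingers, y is the line along which they close (so a half turn about z gives the same grasp; the last joint's range is limited). The gripper opens to 85 mm and grips with 20 to 120 N. Pads are 22 mm wide; open, the fingers measure 114 mm over their backs; the gripper's body (76 mm by 85 mm) begins 54 mm behind the grasp point. The pads swing forward as they close: fully open they stand 13 mm farther back than shut.
Start: joints at [-1.352, 0.313, 1.498, -0, 1.331, -0.223], TCP at [224.461, -474.603, 231.294] pointing down, gripper open.
Joint ranges: [-2.94, 2.94], [-0.97, 2.17], [0.19, 2.56], [-1.23, 4.37], [0.02, 3.11], [-2.88, 2.88]. Speed limits (rad/s): [2.39, 2.39, 3.01, 3.14, 3.14, 3.14].

### API

Orientations are given as a unit quaternion [w, x, y, z].
In Python, from rig import ctrl gives the robot as it stands.
- The arm moves only by the tool send_rows, never from a script. Its argument "targets" is a list of rows, each an object with "offset": the shift along the world's x, y, z in cm, a list of three; "spin": the turn about the world's z in rad. A call has 1 to 8 rows; each row is the pose to reach, as a shift and turn from the pose commanded when the call began; what a row does not reach only later rows make up. A row lasts 1/12 s, in which the tool goes at most 41.7 mm and 7.16 degrees, less where a joint would pass 70% of its speed; a pose out of reach is approached as far as the arm can. A call with a gripper value outside its range is refused whole. "grip" is the opening, from 0 (shut) to 1 (fully open), set as the call begins (left out, the last holds). The fingers move at their own pace and stop on an object; "squeeze" is the grip in N (left out, the last holds). Time passes only in rows, so rows that repeat a pose let the fingers close. It gives the time, the measured TCP pose, the force, the opening and the grip force at its end, in the units of the state.
- ctrl.sense(): the state, without advancing time (a new reading comes with each control period).
- ctrl.capture(name): name is "scene" or "top" or "wrist"; returns (picture, depth): 400x640x3 uint8, red, green, blue; 400x640 float32, mm along the optical axis (not along the pixel's ray), 0 where there is no reading.
- ctrl.calibration(name): a dict with "fx", "fy", "cx", "cy" (pixels), "view" (4x4, takes a point from world to camera coordinates); the wrist camera has in their place "mount" (4x4, takes a point from camera to tool coordinates, whose origin is the TCP and whose axes are the flange's). Camera axes: x right, y down, z forward; pixel columns grow to the right and rows downward; lengths in mm; the calibration is good to about 2 mm. A picture is of the moment at which its call begins: read the wrist's pose just before it. calibration takes no time and is no camera call.
- ctrl.finish_job(): hands the job in; it is judged then, once.
Trained networks look in the newest picture that a camera, given by its name, has taken for a name from the list of things; names that differ only in an ending like _2 or _b are one class to them, and where a whole thing is asked for, a point or a joint stands for the part that bears it (a point fixed in the world has none). Each returns a list of dicts, best first, with "conf" (0 to 1); they miss things now and then, are a little off and sometimes report something else, mostly with a low value. They report only what shows in the picture. A call takes as long as a camera call. They do not tell look-alikes from the thing itself.
- ctrl.search_frame(camera, query): "box" ([left, top, right, bottom] in pixels, round what is visible of it).
- ctrl.place_of(camera, query): "uv" ([column, row] in pixels: a listed point, or the origin of a listed thing).
The state is a dict: "time_s": time; "joints": joint angles; "dq": joint speeds; "tau": joint torques, N m; "eef_pos": TCP position; "ee_rot": TCP orientation; "force": force on the tool from outside, world axes, zero at the start; "wrist_torque": the same for the moment, N m; "grip_width": opening from 0.0 (shut) to 1.0 (fully open); "grip_force": force on a finger pad.
Only numpy, scipy, OpenCV 4.12 (cv2) and the standard library are available. Lean on these libraries where they do the work, as an engineer would, in place of code of your own. Each camera call takes 0.05 s, during which the arm holds its last target. There are 200 camera calls.

## Working session

There is one attempt and no reset: what is moved stays moved. The work goes in short steps, Python scripts to look and compute and a tool call to move; the robot and the scene stay as the last step left them, time stands still between calls to the robot, and variables do not carry over. Pictures are saved under pics/ and viewed, at most 10 in all, crops included, and the job is handed in when it is done.

Besides the shell and the picture viewer there is one more tool, called after ">>>" as name([rows], argument=value, ...), one row to a line, values as JSON. send_rows: Moves the arm, as the interface text tells. Its arguments: {"type":"object","properties":{"targets":{"type":"array"},"grip":{"type":"number"},"squeeze":{"type":"number"}},"required":["targets"]}

```bash
ls; mkdir -p pics; cat > h.py <<'E'
import numpy as np, cv2, json
from rig import ctrl
def save(n,im): cv2.imwrite('pics/'+n,im[:,:,::-1])
def px2w(cam,uv,d):
    c=ctrl.calibration(cam)
    p=np.array([(uv[0]-c['cx'])/c['fx']*d,(uv[1]-c['cy'])/c['fy']*d,d,1])
    return (np.linalg.inv(np.array(c['view']))@p)[:3]
def plane(cam,uv,z):
    c=ctrl.calibration(cam); T=np.linalg.inv(np.array(c['view']))
    r=T[:3,:3]@np.array([(uv[0]-c['cx'])/c['fx'],(uv[1]-c['cy'])/c['fy'],1]); o=T[:3,3]
    return o+r*(z-o[2])/r[2]
E
python3 - <<'E'
from h import *
print(ctrl.sense())
np.set_printoptions(precision=1,suppress=True)
ims=[]
for cam in ['scene','top']:
    im,d=ctrl.capture(cam); save(cam+'.png',im); np.savez('pics/'+cam,im=im,d=d)
    print(cam,np.linalg.inv(np.array(ctrl.calibration(cam)['view'])))
    for q in ['edge_grip','edge_face','hooks','tray_edge','stripe','standoff1','cap1','lamp','driver','jar','cleaner','wrench']:
        for r in ctrl.place_of(cam,q)[:5]:
            u,v=np.round(r['uv']).astype(int)
            dd=d[min(max(v,0),399),min(max(u,0),639)]
            print(q,np.round(r['conf'],2),(u,v),px2w(cam,r['uv'],dd), plane(cam,r['uv'],3))
E
```

```text
pics
{'time_s': 0.0, 'joints': array([-1.35241211e+00,  3.13437194e-01,  1.49843773e+00, -9.15305368e-06,
        1.33099728e+00, -2.23403624e-01]), 'dq': array([-1.18788855e-03,  1.16893473e-03,  6.97472901e-05, -2.65323279e-05,
        5.98163119e-05, -7.49730867e-04]), 'tau': array([ 6.07443098e-05, -4.12264431e+01, -2.59750628e+01, -1.01213657e-04,
        4.04997583e-03,  3.79651340e-05]), 'eef_pos': array([ 224.39506566, -474.34337914,  230.74138671]), 'ee_rot': array([-6.39781725e-04,  9.75701541e-01,  2.19102930e-01, -2.83922560e-06]), 'force': array([ 0.0360034 ,  1.08344763, -0.91384408]), 'wrist_torque': array([ 0.00156535, -0.00299773, -0.0453321 ]), 'grip_force': 0.0, 'grip_width': 0.9987939767930216}
scene [[  -0.7    0.5   -0.5 1019.7]
 [   0.7    0.5   -0.5  543.9]
 [  -0.    -0.7   -0.7  803.6]
 [   0.     0.     0.     1. ]]
edge_grip 0.6 (np.int64(247), np.int64(185)) [ 664.4 -124.6  193.7] [ 553.3 -333.7    3. ]
edge_face 0.56 (np.int64(240), np.int64(188)) [ 645.5 -203.9  123.3] [ 579.3 -336.1    3. ]
hooks 0.91 (np.int64(247), np.int64(186)) [ 664.2 -125.   189.
[... 2745 characters left out ...]
5.9  19.6] [481.1 -56.6   3. ]
lamp 0.73 (np.int64(398), np.int64(188)) [ 585.5 -214.2  188.3] [ 601.9 -247.2    3. ]
lamp 0.64 (np.int64(265), np.int64(148)) [701.3 193.8 152.3] [727.9 216.6   3. ]
lamp 0.36 (np.int64(391), np.int64(182)) [ 610.7 -205.6  107.4] [ 621.4 -222.4    3. ]
driver 0.56 (np.int64(220), np.int64(179)) [612.7 364.3  27.5] [615.1 370.7   3. ]
driver 0.32 (np.int64(266), np.int64(190)) [578.7 202.5  47.4] [582. 209.   3.]
jar 0.38 (np.int64(311), np.int64(201)) [546.3  52.2  55. ] [548.9  54.1   3. ]
cleaner 0.5 (np.int64(340), np.int64(174)) [637.  -41.6  67.4] [644.7 -43.7   3. ]
wrench 0.52 (np.int64(379), np.int64(223)) [ 476.8 -184.3    3.3] [ 476.8 -184.3    3. ]
```

```bash
python3 - <<'E'
from h import *
a=np.load('pics/scene.npz')['im'];b=np.load('pics/top.npz')['im']
cv2.imwrite('pics/a2.png',cv2.resize(a[110:390,180:500,::-1],(686,600),interpolation=3))
cv2.imwrite('pics/b2.png',cv2.resize(b[120:280,190:450,::-1],(800,492),interpolation=3))
E
```

```text
(no output)
```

View pics/a2.png

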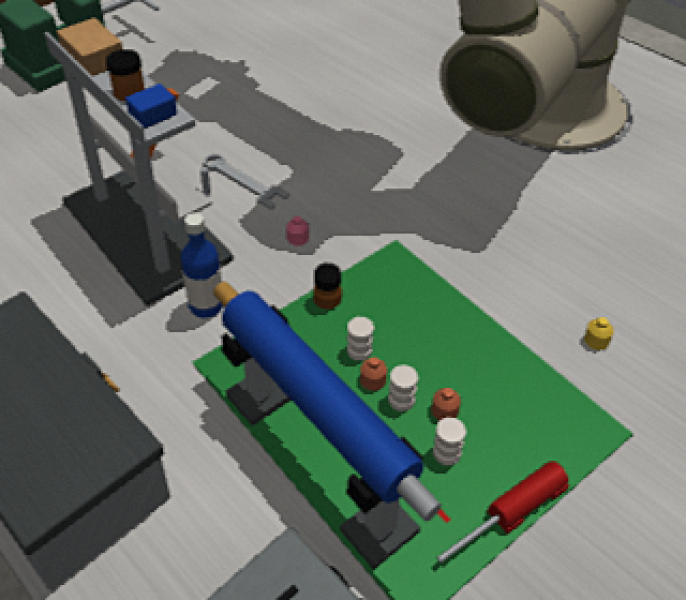

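View pics/b2.png

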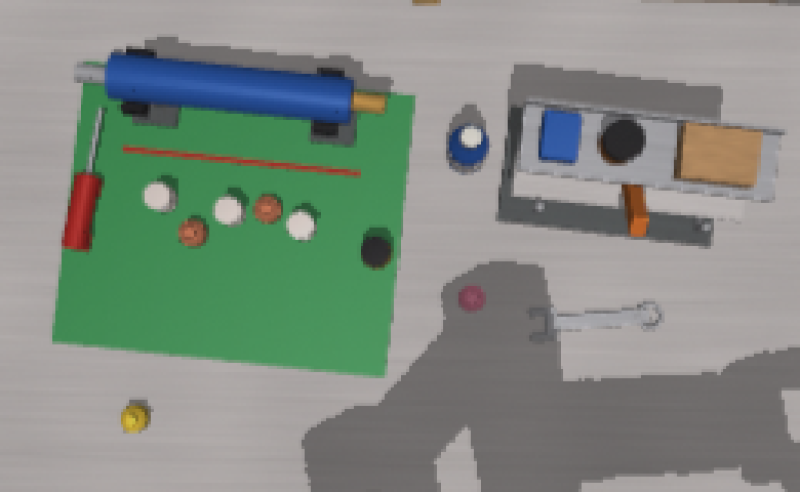

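The parts are clear. In crop b2, the row parts are white at (158,196), (228,210) and (300,225), and bronze at (268,209) and (193,233). The look-alikes are the pink cap at (470,298) and the yellow cap at (133,418), both off the mat. The orange handle is at (635,210), in front of the tray. Next I'll measure from the top depth image.

```bash
cat >> h.py <<'E'
def cloud(cam,d):
    c=ctrl.calibration(cam); v,u=np.mgrid[0:400,0:640]
    P=np.stack([(u-c['cx'])/c['fx']*d,(v-c['cy'])/c['fy']*d,d,np.ones_like(d)],-1)
    return (P@np.linalg.inv(np.array(c['view'])).T)[...,:3]
def hsv(im): 
    h=cv2.cvtColor(im,cv2.COLOR_RGB2HSV).astype(int); return h[...,0],h[...,1],h[...,2]
E
python3 - <<'E'
from h import *
np.set_printoptions(precision=1,suppress=True)
for cam in ['top','scene']:
    z=np.load(f'pics/{cam}.npz'); im,d=z['im'],z['d']; P=cloud(cam,d); H,S,V=hsv(im)
    X,Y,Z=P[...,0],P[...,1],P[...,2]
    red=((H<4)|(H>176))&(S>170)&(V>90)&(Z<12)&(X>600)&(X<700)&(Y>50)&(Y<345)
    q=P[red][:,:2]
    if cam=='top':
        vx,vy,x0,y0=cv2.fitLine(q.astype(np.float32),cv2.DIST_HUBER,0,.01,.01).ravel()
        t=(q-[x0,y0])@[vx,vy]; print('stripe',len(q),q.mean(0),'dir',vx,vy,'ends',t.min(),t.max(), 'mid',np.array([x0,y0])+np.array([vx,vy])*(t.min()+t.max())/2,'z',Z[red].mean())
        g=(H>45)&(H<80)&(S>120)&(Z<8); print('mat',cv2.minAreaRect(P[g][:,:2].astype(np.float32)),'z',np.median(Z[g]))
    m=(Z>12)&(Z<60)&(X>480)&(X<635)&(Y>30)&(Y<400)
    n,l,st,_=cv2.connectedComponentsWithStats(m.astype(np.uint8))
    for i in range(1,n):
        if st[i,4]>12:
            k=l==i; q=P[k]; print(cam,'blob',st[i,4],q.mean(0),q.min(0),q.max(0),'hue',np.median(H[k]),np.median(S[k]))
    m=(H<14)&(H>5)&(S>170)&(X>500)&(X<640)&(Y<-150)&(Y>-280)&(Z>100)&(Z<225)
    q=P[m]; print(cam,'handle',len(q)); print(q[np.argsort(q[:,0])][::max(1,len(q)//18)])
    m=(Z>225)&(Z<300)&(X>520)&(X<700)&(Y<-60)&(Y>-360)
    q=P[m]; print(cam,'tray',len(q), cv2.minAreaRect(q[:,:2].astype(np.float32)) if len(q) else '', np.histogram(q[:,2],15))
    if cam=='top':
        for y in range(-320,-60,25):
            k=q[abs(q[:,1]-y)<4]; 
            if len(k): print(y,k[k[:,0].argmin()],end=' ')
        for r in range(160,200,2): print(r,im[r,396],P[r,396])
E
```

```text
stripe 21 [645.5 210.1] dir 0.08066946 0.99674094 ends -115.16110512728613 123.16906692551117 mid [646. 216.] z 1.8899911670417364
mat ((580.3720092773438, 212.50343322753906), (373.3276062011719, 314.06719970703125), 85.52539825439453) z 1.9063473958336772
top blob 219 [582.1 376.7  26. ] [538.1 359.5  12.6] [634.8 397.9  35.9] hue 1.0 191.0
top blob 73 [597.3 287.1  42.9] [584.6 274.2  13.1] [610.2 302.1  53.8] hue 9.0 20.0
top blob 68 [583.6 210.2  44.4] [570.5 196.9  13. ] [598.5 223.7  52.5] hue 10.0 20.0
top blob 61 [587.6 170.6  29.3] [574.  158.9  14.2] [601.4 183.2  42.3] hue 9.0 140.0
top blob 70 [569.8 131.   45.2] [556.4 117.3  12.7] [583.9 146.2  55.4] hue 12.0 18.0
top blob 61 [559.6 252.5  29.5] [548.  239.8  14.8] [572.4 267.2  41.2] hue 9.0 140.0
top blob 93 [542.4  48.6  46.3] [526.1  31.9  13.1] [558.8  65.6  58. ] hue 130.0 12.0
top handle 89
[[ 559.5 -206.9  193.7]
 [ 562.5 -209.6  194.7]
 [ 565.  -202.9  198.8]
 [ 565.5 -215.3  196.2]
 [ 568.4 -215.   197.2]
 [ 571.1 -208.9  198.2]
 [ 572.1 -202.6  182.6]
 [ 574.1 -205.9  197.6]
 [ 576.7 -205.1  202.2]
 [ 577.1 
[... 2376 characters left out ...]
5]
 [ 561.9 -212.2  195.4]
 [ 562.  -207.7  194.5]
 [ 563.7 -218.6  196.3]
 [ 564.3 -204.7  194. ]
 [ 565.2 -211.8  197.2]
 [ 565.2 -207.5  196.2]
 [ 600.7 -208.4  133.8]
 [ 604.5 -207.9  132.7]
 [ 605.6 -206.8  130.5]
 [ 606.5 -210.6  128.8]
 [ 606.7 -209.3  133.2]
 [ 607.1 -210.6  125.6]
 [ 607.6 -210.7  122.3]
 [ 609.1 -208.8  120.8]
 [ 628.8 -222.3  123.9]]
scene tray 1856 ((634.8150634765625, -212.575927734375), (245.12167358398438, 66.29679107666016), 84.73944854736328) (array([  8,   0,  46,  94, 301, 110, 131, 137, 204, 177, 219, 257,  25,
        28, 119]), array([225.1, 229.6, 234.1, 238.7, 243.2, 247.7, 252.3, 256.8, 261.3,
       265.9, 270.4, 274.9, 279.5, 284. , 288.5, 293.1]))
```

>>> send_rows([
  {"offset": [4, 2, 1], "spin": 0},
  {"offset": [8, 5, 2], "spin": 0},
  {"offset": [12, 9, 3], "spin": 0},
  {"offset": [16, 13, 4], "spin": 0},
  {"offset": [20, 18, 5], "spin": 0},
  {"offset": [22, 22, 6], "spin": 0},
  {"offset": [23, 25, 7], "spin": 0},
  {"offset": [23, 27, 8], "spin": 0},
], grip=1)

```text
time_s: 1.97
eef_pos: [440.7, -237.7, 299.5]
ee_rot: [-0.0, 0.976, 0.219, -0.0]
force: [1.2, -0.2, -0.8]
grip_width: 0.997
grip_force: 0.0
```

>>> send_rows([
  {"offset": [1, 0.5, 0], "spin": -0.12},
  {"offset": [2, 1, 0], "spin": -0.24},
  {"offset": [4, 2, 0], "spin": -0.36},
  {"offset": [6, 3, 0], "spin": -0.48},
  {"offset": [6, 3, 0], "spin": -0.54},
  {"offset": [6, 3, 0], "spin": -0.54},
  {"offset": [6, 3, 0], "spin": -0.54},
])

```text
time_s: 2.55
eef_pos: [499.6, -209.6, 299.5]
ee_rot: [-0.0, 0.999, -0.048, -0.0]
force: [-0.2, 0.4, -0.1]
grip_width: 1.0
grip_force: 0.0
```

```bash
python3 - <<'E'
from h import *
np.set_printoptions(precision=1,suppress=True)
s=ctrl.sense(); print(s['eef_pos'],s['ee_rot']); c=np.array(s['eef_pos'])
im,d=ctrl.capture('wrist'); np.savez('pics/w1',im=im,d=d,pos=s['eef_pos'],q=s['ee_rot']); print(ctrl.calibration('wrist'))
ims,ds=ctrl.capture('scene'); np.savez('pics/scene2',im=ims,d=ds)
P=cloud('scene',ds); Q=P-c
m=(abs(Q[...,0])<80)&(abs(Q[...,1])<90)&(Q[...,2]>-5)&(Q[...,2]<230)
q=Q[m]; a=-.098; R=np.array([[np.cos(a),np.sin(a)],[-np.sin(a),np.cos(a)]])
q[:,:2]=q[:,:2]@R.T
for z in range(0,230,10):
    k=q[(q[:,2]>=z)&(q[:,2]<z+10)]
    if len(k)>3: print(z,len(k),np.percentile(k,[2,98],axis=0).ravel())
u=cv2.resize(ims[60:260,150:410,::-1],(520,400)); cv2.imwrite('pics/c1.png',np.vstack([cv2.resize(im[:,:,::-1],(520,325)) ,u[:275]]))
E
```

```text
[ 499.6 -209.6  299.5] [-0.  1. -0. -0.]
{'fx': 286.93413186254037, 'fy': 286.93413186254037, 'cx': 316.9855833949865, 'cy': 194.5768097545776, 'mount': array([[  -0. ,   -1. ,   -0.3,   73. ],
       [   1. ,   -0. ,   -0. ,   -0.1],
       [   0. ,   -0.3,    1. , -143.3],
       [   0. ,    0. ,    0. ,    1. ]])}
10 28 [ -9.6 -49.4  13.7   9.7  48.6  19.9]
20 64 [-10.9 -50.   20.2  10.8  55.8  29.5]
30 62 [ -9.9 -50.4  31.   10.8  56.1  39.8]
40 72 [-10.6 -51.2  40.2  10.8  55.5  49.7]
50 48 [ -9.8 -53.9  50.4  12.4  56.   59.7]
60 106 [-11.9 -71.2  60.5  12.6  73.1  69.7]
70 123 [-11.3 -71.1  70.2  16.6  72.9  79.9]
80 138 [-11.2 -71.8  80.3  16.6  70.8  89.8]
90 135 [-11.1 -68.4  90.6  18.2  69.7  99.7]
100 165 [-10.9 -63.4 100.4  19.3  69.8 109.6]
110 140 [-11.4 -63.9 110.3  12.1  67.9 119.3]
120 51 [-11.1  10.4 120.1  30.6  37.8 129.9]
130 132 [-24.6  -8.9 130.2  36.4  36.8 139.8]
140 140 [-25.9  -7.4 140.3  36.5  36.2 149.8]
150 146 [-29.1  -9.8 150.4  36.8  36.1 159.8]
160 147 [-25.   -8.2 160.2  36.5  36.2 169.8]
170 191 [-32.  -16.4 170.4  36.   36.2 179.5]
180 90 [-18.8  -2.9 180.1  34.   36.5 189.9]
190 178 [-25.5  -9.4 190.3  38.5  37.8 199.7]
200 61 [ -5.6 -14.3 200.   39.3  38.3 207.6]
210 149 [-32.8  38.6 211.   47.   83.8 219.8]
220 247 [-35.7  33.8 220.3  56.7  85.6 229.9]
```

View pics/c1.png

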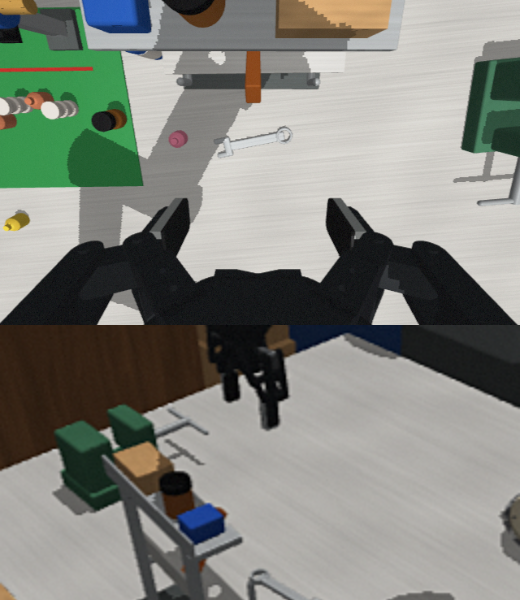

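The wrist view shows the orange handle at (253,75), with the tray edge above it and the cardboard box overhanging near (330,30). The wrench lies below at (255,140). I'll refine the handle, tray and stock extents from the wrist depth.

```bash
cat >> h.py <<'E'
from scipy.spatial.transform import Rotation as Ro
def wcloud(d,pos,q):
    c=ctrl.calibration('wrist'); v,u=np.mgrid[0:400,0:640]
    P=np.stack([(u-c['cx'])/c['fx']*d,(v-c['cy'])/c['fy']*d,d,np.ones_like(d)],-1)@np.array(c['mount']).T
    return P[...,:3]@Ro.from_quat([q[1],q[2],q[3],q[0]]).as_matrix().T+np.array(pos)
def rot(a): return np.array([[np.cos(a),np.sin(a)],[-np.sin(a),np.cos(a)]]) # world->local
E
python3 - <<'E'
from h import *
np.set_printoptions(precision=1,suppress=True)
z=np.load('pics/w1.npz'); im,d=z['im'],z['d']; P=wcloud(d,z['pos'],z['q']); H,S,V=hsv(im); X,Y,Z=np.moveaxis(P,-1,0)
m=(d>0)&(H<14)&(H>5)&(S>170)&(X>500)&(X<640)&(Y<-150)&(Y>-280)&(Z>100)&(Z<222)
q=P[m]; print('handle',len(q),np.percentile(q,[1,50,99],axis=0))
for x0 in range(554,624,4):
    k=q[(q[:,0]>=x0)&(q[:,0]<x0+4)]
    if len(k)>4: print(x0,len(k),k[:,2].mean(),'y',np.percentile(k[:,1],[3,97]), k[:,2].min(),k[:,2].max())
m=(d>0)&(Z>228)&(Z<310)&(X>560)&(X<700)
for y in range(-330,-80,15):
    k=P[m&(abs(Y-y)<3)]
    if len(k): 
        hi=k[k[:,2]>255]
        print(y,'tray',k[k[:,0].argmin()],'stock',hi[hi[:,0].argmin()] if len(hi) else '')
g=(d>0)&(Z<60)&(Z>40)&(X<0); 
k=P[(d>0)&(abs(Y+300)<30)&(X>450)&(X<520)]; print('counter z',np.median(k[:,2]))
E
```

```text
handle 1089 [[ 559.5 -221.1  150.1]
 [ 583.2 -212.5  192.7]
 [ 613.2 -204.1  204. ]]
558 62 194.02540771675768 y [-216.8 -203.9] 192.06948650769954 196.41898743271008
562 83 196.50133947010568 y [-217.2 -203.9] 194.0033526617916 198.85928224844275
566 86 199.1143313590607 y [-217.5 -204.5] 196.00763732815676 201.43349580581574
570 94 202.0630267441043 y [-218.7 -204.3] 199.23200864168948 203.9691095513562
574 97 202.5925199423603 y [-219.1 -204.7] 197.22494465926115 205.38146974148776
578 94 197.7570160645429 y [-219.5 -204.9] 191.57915532900745 201.97750334371807
582 90 192.0787135435129 y [-219.9 -205. ] 185.27351615048948 195.95113462198526
586 81 186.39066793815923 y [-219.6 -206.1] 181.64429273421186 190.16825641571995
590 74 180.5855119440167 y [-219.9 -206.2] 176.52039622501138 183.682288693518
594 75 174.76160582016456 y [-220.3 -206.4] 169.75710627952887 178.67533918541608
598 68 169.09896139503437 y [-220.8 -207.4] 164.43116772528805 173.30686228509427
602 64 163.20283915476605 y [-221.2 -207.7] 158.03789146822555 166.42148127403956
606 62 157.46460509194182 y [-221.6 -207.
[... 367 characters left out ...]
603.6 -272.8  274.2]
-255 tray [ 597.3 -257.8  240. ] stock [ 605.  -257.6  265. ]
-240 tray [ 598.8 -242.5  243.9] stock [ 606.6 -242.2  259.4]
-225 tray [ 600.3 -226.9  240.3] stock 
-210 tray [ 601.7 -212.7  240. ] stock 
-195 tray [ 603.3 -197.7  238.7] stock [ 622.7 -192.3  286.8]
-180 tray [ 604.6 -181.9  244.2] stock [ 618.7 -182.1  283.6]
-165 tray [ 606.1 -167.9  243.8] stock [ 624.1 -167.8  289.8]
-150 tray [ 607.6 -152.5  243.1] stock 
-135 tray [ 609.1 -137.   239.5] stock [ 619.3 -137.6  257.5]
-120 tray [ 610.6 -122.4  242.6] stock [ 620.9 -122.3  256.8]
-105 tray [ 612.  -107.   243.6] stock [ 623.3 -107.9  268.2]
-90 tray [613.4 -91.9 239.8] stock 
counter z 371.7775150917007
```

>>> send_rows([
  {"offset": [0, 0, -4], "spin": 0},
  {"offset": [0, 0, -8], "spin": 0},
  {"offset": [0, 0, -12.3], "spin": 0},
  {"offset": [3, -0.1, -12.3], "spin": 0},
  {"offset": [5, -0.1, -12.3], "spin": 0},
  {"offset": [6.4, -0.1, -12.3], "spin": 0},
  {"offset": [6.4, -0.1, -12.3], "spin": 0},
])

```text
time_s: 3.23
eef_pos: [565.0, -210.9, 176.3]
ee_rot: [0.0, 0.999, -0.048, 0.0]
force: [-0.6, -0.7, -0.3]
grip_width: 0.997
grip_force: 0.0
```

>>> send_rows([
  {"offset": [0, 0, 0], "spin": 0},
  {"offset": [0, 0, 0], "spin": 0},
  {"offset": [0, 0, 0], "spin": 0},
  {"offset": [0, 0, 0], "spin": 0},
  {"offset": [0, 0, 0], "spin": 0},
  {"offset": [0, 0, 0], "spin": 0},
  {"offset": [0, 0, 0], "spin": 0},
  {"offset": [0, 0, 0], "spin": 0},
], grip=0, squeeze=100)

```text
time_s: 3.9
eef_pos: [563.6, -210.7, 177.2]
ee_rot: [0.0, 0.999, -0.049, 0.0]
force: [-3.5, 0.3, 5.4]
grip_width: 0.161
grip_force: 97.9
```

>>> send_rows([
  {"offset": [0, 0, 0.8], "spin": 0},
  {"offset": [0, 0, 1.6], "spin": 0},
  {"offset": [0, 0, 2.4], "spin": 0},
  {"offset": [0, 0, 3.2], "spin": 0},
  {"offset": [0, 0, 4.0], "spin": 0},
  {"offset": [0, 0, 5.0], "spin": 0},
  {"offset": [0, 0, 5.5], "spin": 0},
  {"offset": [0, 0, 5.5], "spin": 0},
])

```text
time_s: 4.57
eef_pos: [564.2, -210.8, 233.3]
ee_rot: [0.001, 0.999, -0.049, 0.001]
force: [0.3, -0.1, -3.2]
grip_width: 0.162
grip_force: 97.9
```

```bash
cat > wshot.py <<'E'
from h import *
import sys
np.set_printoptions(precision=1,suppress=True)
s=ctrl.sense(); im,d=ctrl.capture('wrist'); n=sys.argv[1]
np.savez('pics/'+n,im=im,d=d,pos=s['eef_pos'],q=s['ee_rot']); save(n+'.png',im)
print(s['eef_pos'],s['force'],s['grip_width'],s['grip_force'])
E
python3 wshot.py w2
```

```text
[ 564.2 -210.8  233.3] [ 0.3 -0.1 -3.2] 0.16189463612804803 97.85467743873596
```

View pics/w2.png

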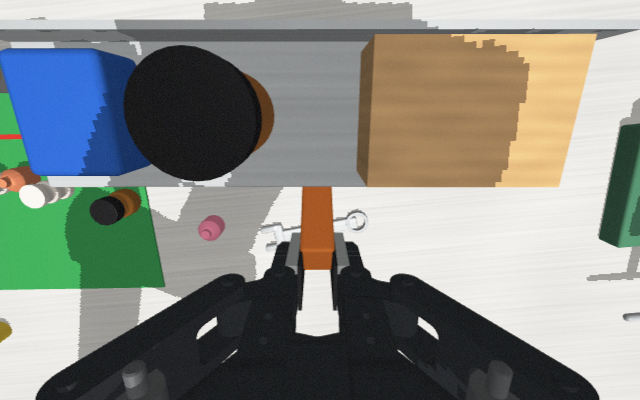

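The straightedge hangs level in the grip, at (318,240), and is clear of the hooks. I'll pull it out while I compute the stripe position.

>>> send_rows([
  {"offset": [-1, 0.1, 0], "spin": 0},
  {"offset": [-2.5, 0.25, 0], "spin": 0},
  {"offset": [-4.5, 0.45, 0], "spin": 0},
  {"offset": [-6.5, 0.65, 0], "spin": 0},
  {"offset": [-8.5, 0.85, 0], "spin": 0},
  {"offset": [-10.5, 1.05, 0], "spin": 0},
  {"offset": [-12, 1.2, 0], "spin": 0},
  {"offset": [-12, 1.2, 0], "spin": 0},
])

```text
time_s: 5.28
eef_pos: [441.7, -198.1, 231.5]
ee_rot: [-0.0, 0.999, -0.049, -0.001]
force: [0.1, 0.5, -3.3]
grip_width: 0.165
grip_force: 98.2
```

```bash
python3 wshot.py w3; python3 - <<'E'
from h import *
np.set_printoptions(precision=2,suppress=True)
def fit(P,H,S,V,d,name,smin):
    X,Y,Z=np.moveaxis(P,-1,0)
    red=(d>0)&((H<7)|(H>172))&(S>smin)&(Z<14)&(X>610)&(X<690)&(Y>50)&(Y<345)
    q=P[red]; 
    if len(q)<8: print(name,len(q)); return
    f=np.polyfit(q[:,1],q[:,0],1); r=q[:,0]-np.polyval(f,q[:,1]); q=q[abs(r)<6]; f=np.polyfit(q[:,1],q[:,0],1)
    print(name,len(q),'slope',f[0],'x@205',np.polyval(f,205),'y',q[:,1].min(),q[:,1].max(),'z',q[:,2].mean(),'std',(q[:,0]-np.polyval(f,q[:,1])).std())
for n in ['top','scene']:
    z=np.load(f'pics/{n}.npz'); fit(cloud(n,z['d']),*hsv(z['im']),z['d'],n,110)
for n in ['w1','w2','w3']:
    z=np.load(f'pics/{n}.npz'); P=wcloud(z['d'],z['pos'],z['q']); fit(P,*hsv(z['im']),z['d'],n,110)
    print(n,'floor', np.median(P[(P[...,2]<30)&(P[...,2]>-30)&(z['d']>0)][:,2]))
# droop of bar in w3
z=np.load('pics/w3.npz'); P=wcloud(z['d'],z['pos'],z['q']); Q=P-z['pos']; Q[...,:2]=Q[...,:2]@rot(-.0975).T
m=(z['d']>0)&(Q[...,2]<0)&(Q[...,2]>-110)&(Q[...,0]>20)&(Q[...,0]<110)
for y in [-115,-80,-40,-20,20,40,80,115]:
    k=Q[m&(abs(Q[...,1]-y)<4)]
    for a in range(20,110,6):
        j=k[(k[:,0]>=a)&(k[:,0]<a+6)]
        if len(j): print(y,a,len(j),j[:,2].mean(),end=' | ')
    print()
E
```

```text
[ 441.7 -198.1  231.5] [ 0.1  0.5 -3.3] 0.16536595439025234 98.18101286888123
top 77 slope 0.082225043924426 x@205 644.8595330224625 y 79.29987180870353 337.871039731821 z 2.15836853254158 std 1.1519800907151803
scene 13 slope -0.06757515996142688 x@205 662.1697163807858 y 324.20598696802745 336.3118273155968 z 3.773537678560274 std 1.1091089864096495
w1 454 slope 0.08399789564888556 x@205 644.7088460009235 y 70.6696423833346 234.5805268174652 z 4.309913354849584 std 1.5372247969306063
w1 floor 0.8181332498794518
w2 83 slope 0.08718266938378383 x@205 644.5446475537692 y 161.821131845384 189.1568378588218 z 4.290940800077818 std 1.4076972432448054
w2 floor 0.7662728967879104
w3 372 slope 0.07861940720941309 x@205 644.2169809128726 y 70.33115102050039 149.80201628497844 z 4.458680447231028 std 1.6288354250442232
w3 floor 0.858129327641663
-115 26 47 -65.9620156936111 | -115 32 91 -66.07290104198904 | -115 38 89 -66.15928929172301 | -115 44 87 -66.07948999683104 | -115 50 101 -66.22014192826828 | -115 56 91 -66.24557634513751 | -115 62 98 -66.30746534524442 | -115 68 99 -66.345221807609
[... 1443 characters left out ...]
 -65.90249384174602 | 40 56 98 -65.88446887978989 | 40 62 102 -66.00156765823172 | 40 68 103 -64.26691400295532 | 40 74 130 -40.124199420965994 | 
80 26 67 -65.59491804611572 | 80 32 87 -65.74940349698551 | 80 38 87 -65.77760125762197 | 80 44 100 -65.74346342151556 | 80 50 89 -65.83120325785166 | 80 56 105 -65.8599915479237 | 80 62 98 -66.08017983222551 | 80 68 109 -62.974346112053055 | 80 74 126 -40.15938347946769 | 
115 26 65 -65.71494598148196 | 115 32 81 -65.7489583160305 | 115 38 89 -65.6438032246863 | 115 44 99 -65.6765968126612 | 115 50 91 -65.80336703453312 | 115 56 99 -65.71108430426489 | 115 62 86 -65.80256312025426 | 115 68 109 -62.14575998290214 | 115 74 129 -39.945931001721256 |
```

>>> send_rows([
  {"offset": [0, 2, 0], "spin": 0},
  {"offset": [0, 5.5, 0], "spin": 0},
  {"offset": [0, 9, 0], "spin": 0},
  {"offset": [0, 13, 0], "spin": 0},
  {"offset": [0, 17, 0], "spin": 0},
  {"offset": [0, 21, 0], "spin": 0},
  {"offset": [0, 25, 0], "spin": 0},
  {"offset": [0, 29, 0], "spin": 0},
])

```text
time_s: 6.0
eef_pos: [443.9, 93.6, 231.6]
ee_rot: [-0.0, 0.999, -0.049, 0.0]
force: [1.4, 0.2, -3.4]
grip_width: 0.16
grip_force: 98.2
```

>>> send_rows([
  {"offset": [0, 3, 0], "spin": 0},
  {"offset": [0, 6, 0], "spin": 0},
  {"offset": [0, 9, 0], "spin": 0},
  {"offset": [0, 11.5, 0], "spin": 0},
  {"offset": [0, 12.9, 0], "spin": 0.01},
  {"offset": [0, 12.9, 0], "spin": 0.01},
  {"offset": [0, 12.9, 0], "spin": 0.01},
])

```text
time_s: 6.58
eef_pos: [443.9, 221.0, 231.2]
ee_rot: [0.0, 0.999, -0.043, -0.0]
force: [0.5, -1.3, -3.0]
grip_width: 0.16
grip_force: 98.1
```

```bash
python3 wshot.py w4; cat > meas.py <<'E'
from h import *
import sys
np.set_printoptions(precision=1,suppress=True)
z=np.load(f'pics/{sys.argv[1]}.npz'); d,pos=z['d'],z['pos']; P=wcloud(d,pos,z['q']); H,S,V=hsv(z['im'])
print('TCP',pos,'z',z['q'])
SP=np.array([644.7,204.5]); A=-.0823
Q=P.copy(); Q[...,:2]=(P[...,:2]-SP)@rot(A).T   # stripe frame
t=(pos[:2]-SP)@rot(A).T; print('TCP in stripe frame',t)
x,y,Z=np.moveaxis(Q,-1,0)
red=(d>0)&((H<7)|(H>172))&(S>110)&(Z<14)&(abs(x)<20)&(abs(y)<140)
if red.sum()>20:
    f=np.polyfit(y[red],x[red],1); r=red&(abs(x-np.polyval(f,y))<6); f=np.polyfit(y[r],x[r],1); print('stripe seen: x',f[1],'slope',f[0],r.sum(),y[r].min(),y[r].max(),'z',Z[r].mean())
# wall top: points between TCPz-50..-35, ahead of tcp
top=(d>0)&(abs(Z-(pos[2]-40.5))<3)&(x-t[0]>60)&(x-t[0]<95)&(abs(y-t[1])<124)
E=[]
for c in np.arange(t[1]-115,t[1]+116,5):
    k=top&(abs(y-c)<2.5)
    if k.sum()>5: E.append([c,np.percentile(x[k],97),np.percentile(x[k],3),np.median(Z[k])])
E=np.array(E)
if len(E)>5:
    for j in (1,2):
        f=np.polyfit(E[:,0],E[:,j],1); print(['','front','rear'][j],'edge x@0',f[1],'slope',f[0],'rel TCP',np.polyval(f,t[1])-t[0], 'ends',E[0,0],E[-1,0])
    print('wall top z',np.median(E[:,3]),'ymin/max',y[top].min(),y[top].max())
E
python3 meas.py w4
```

```text
[443.9 221.  231.2] [ 0.5 -1.3 -3. ] 0.15979702830224488 98.11133980751038
TCP [443.9 221.  231.2] z [ 0.  1. -0. -0.]
TCP in stripe frame [-201.5   -0. ]
front edge x@0 -121.47695018645649 slope -0.0033449946469156317 rel TCP 80.02500208814965 ends -115.04464940357057 114.95535059642943
rear edge x@0 -127.5448026151131 slope -0.003212202284121079 rel TCP 73.95714373039324 ends -115.04464940357057 114.95535059642943
wall top z 190.94817893642937 ymin/max -119.63157539637963 121.2111904366197
```

View pics/w4.png

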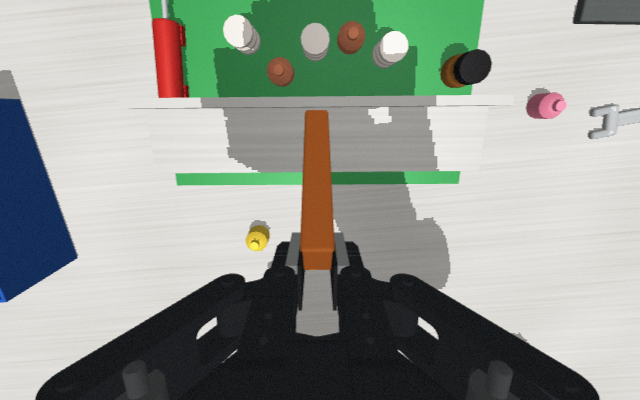

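>>> send_rows([
  {"offset": [0, 0, -3], "spin": 0},
  {"offset": [0, 0, -6.5], "spin": -0.003},
  {"offset": [0, 0, -10], "spin": -0.003},
  {"offset": [0, 0, -13], "spin": -0.003},
  {"offset": [0, 0, -14.5], "spin": -0.003},
  {"offset": [0, 0, -15.3], "spin": -0.003},
  {"offset": [0, 0, -15.3], "spin": -0.003},
  {"offset": [0, 0, -15.3], "spin": -0.003},
])

```text
time_s: 7.3
eef_pos: [444.5, 220.0, 79.1]
ee_rot: [-0.0, 0.999, -0.046, 0.001]
force: [1.1, -0.2, -2.8]
grip_width: 0.157
grip_force: 98.2
```

```bash
python3 wshot.py w5; python3 meas.py w5
```

```text
[444.5 220.   79.1] [ 1.1 -0.2 -2.8] 0.15746836860143298 98.22491526603699
TCP [444.5 220.   79.1] z [-0.  1. -0.  0.]
TCP in stripe frame [-200.8   -1.1]
front edge x@0 -120.7510070183406 slope 0.0010021717024918796 rel TCP 80.09077841109196 ends -116.05470118694154 113.94529881305846
rear edge x@0 -127.12995379186786 slope 0.0007305504329015368 rel TCP 73.71211811684013 ends -116.05470118694154 113.94529881305846
wall top z 39.05269683720705 ymin/max -120.94357938734088 119.85075067527889
```

>>> send_rows([
  {"offset": [0, 0, -0.15], "spin": 0},
  {"offset": [0.4, -0.03, -0.28], "spin": 0},
  {"offset": [0.8, -0.07, -0.28], "spin": 0},
  {"offset": [1.2, -0.1, -0.28], "spin": 0},
  {"offset": [1.6, -0.13, -0.28], "spin": 0},
  {"offset": [2.0, -0.165, -0.28], "spin": 0},
  {"offset": [2.4, -0.2, -0.28], "spin": 0},
  {"offset": [2.8, -0.23, -0.28], "spin": 0},
])

```text
time_s: 8.02
eef_pos: [470.4, 218.7, 77.7]
ee_rot: [-0.0, 0.999, -0.045, -0.001]
force: [-2.1, -0.7, 0.4]
grip_width: 0.163
grip_force: 98.9
```

>>> send_rows([
  {"offset": [0.4, -0.03, 0], "spin": 0},
  {"offset": [0.8, -0.07, 0], "spin": 0},
  {"offset": [1.2, -0.1, 0], "spin": 0},
  {"offset": [1.6, -0.13, 0], "spin": 0},
  {"offset": [2.0, -0.165, 0], "spin": 0},
  {"offset": [2.4, -0.2, 0], "spin": 0},
  {"offset": [2.8, -0.23, 0], "spin": 0},
  {"offset": [3.2, -0.265, 0], "spin": 0},
])

```text
time_s: 8.68
eef_pos: [501.9, 216.1, 78.0]
ee_rot: [-0.0, 0.999, -0.045, -0.002]
force: [-30.2, 2.2, 38.4]
grip_width: 0.159
grip_force: 103.9
```

```bash
python3 wshot.py w6; python3 meas.py w6
```

```text
[501.9 216.1  78. ] [-30.2   2.2  38.4] 0.15855816126748457 103.85442852973938
TCP [501.9 216.1  78. ] z [-0.  1. -0. -0.]
TCP in stripe frame [-143.3   -0.2]
stripe seen: x -2.888504262810153 slope 0.004498643128515166 820 -84.63198116943646 134.9965801783345 z 4.21851495131125
front edge x@0 -62.11379221045806 slope -0.002115294641377971 rel TCP 81.14463013413483 ends -115.15481618905591 114.84518381094409
rear edge x@0 -69.96413505600161 slope 0.0005710751158433728 rel TCP 73.29387139506306 ends -115.15481618905591 114.84518381094409
wall top z 36.324478238583644 ymin/max -119.97746848765804 120.66740330100635
```

View pics/w6.png

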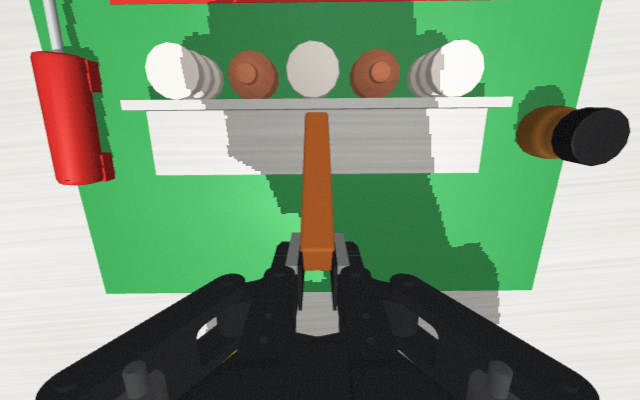

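>>> send_rows([
  {"offset": [0, 0, 0.15], "spin": 0},
  {"offset": [0, 0, 0.3], "spin": 0},
  {"offset": [0, 0, 0.3], "spin": 0},
])

```text
time_s: 8.98
eef_pos: [503.6, 215.4, 78.9]
ee_rot: [0.0, 0.999, -0.046, -0.0]
force: [-3.3, 0.3, -4.1]
grip_width: 0.161
grip_force: 98.2
```

```bash
python3 wshot.py w7; python3 meas.py w7; python3 - <<'E'
from h import *
print(ctrl.sense()['ee_rot'],ctrl.sense()['wrist_torque'])
# foot flatness relative to mat in w7 (stripe frame)
z=np.load('pics/w7.npz'); P=wcloud(z['d'],z['pos'],z['q']); Q=P.copy(); Q[...,:2]=(P[...,:2]-[644.7,204.5])@rot(-.0823).T
t=(z['pos'][:2]-[644.7,204.5])@rot(-.0823).T
for a in range(26,74,6):
    k=Q[(z['d']>0)&(abs(Q[...,0]-t[0]-a)<3)&(abs(Q[...,1]-t[1])<110)&(abs(Q[...,1]-t[1])>25)]; print(a,np.median(k[:,2]).round(2),end=' ')
H,S,V=hsv(z['im']); g=(H>45)&(H<80)&(S>120)&(z['d']>0)&(Q[...,2]<12)
for x in range(-180,20,30):
    k=Q[g&(abs(Q[...,0]-x)<6)]; 
    if len(k): print('mat',x,np.median(k[:,2]).round(2))
E
```

```text
[503.6 215.4  78.9] [-3.3  0.3 -4.1] 0.16121830069548418 98.21677207946777
TCP [503.6 215.4  78.9] z [ 0.  1. -0. -0.]
TCP in stripe frame [-141.6   -0.7]
stripe seen: x -1.6281618506326023 slope 0.004201787152487686 2568 -134.2245560786583 135.26094018174024 z 4.187454804632472
front edge x@0 -60.21226682722777 slope 0.0012038956902091125 rel TCP 81.35534449542493 ends -115.72279582159715 114.27720417840285
rear edge x@0 -67.63021298988322 slope 6.356162945802873e-05 rel TCP 73.9382225614638 ends -115.72279582159715 114.27720417840285
wall top z 37.87260268227641 ymin/max -120.57102954336858 120.38368320813306
[ 5.67877917e-05  9.98957700e-01 -4.56432935e-02 -4.47837461e-04] [ 0.14123949  0.93544763 -0.01632421]
26 4.74 32 12.79 38 12.66 44 12.53 50 12.43 56 12.3 62 12.16 68 12.03 mat -180 3.64
mat -150 3.65
mat -120 3.7
mat -90 3.68
mat -60 3.72
mat -30 3.75
mat 0 3.76
```

>>> send_rows([
  {"offset": [0.3, -0.025, -0.05], "spin": 0},
  {"offset": [0.7, -0.06, -0.05], "spin": -0.002},
  {"offset": [1.1, -0.09, -0.05], "spin": -0.0035},
  {"offset": [1.5, -0.125, -0.05], "spin": -0.0035},
  {"offset": [1.9, -0.155, -0.05], "spin": -0.0035},
  {"offset": [2.3, -0.19, -0.05], "spin": -0.0035},
  {"offset": [2.7, -0.22, -0.05], "spin": -0.0035},
  {"offset": [3.0, -0.25, -0.05], "spin": -0.0035},
])

```text
time_s: 9.7
eef_pos: [533.7, 212.9, 78.3]
ee_rot: [0.0, 0.999, -0.047, -0.001]
force: [-4.7, 0.2, 1.7]
grip_width: 0.163
grip_force: 98.8
```

>>> send_rows([
  {"offset": [0.3, -0.025, 0], "spin": 0},
  {"offset": [0.6, -0.05, 0], "spin": 0},
  {"offset": [0.8, -0.065, 0], "spin": 0},
  {"offset": [0.95, -0.08, 0], "spin": 0},
  {"offset": [1.0, -0.08, 0], "spin": 0},
  {"offset": [1.0, -0.08, 0], "spin": 0},
  {"offset": [1.0, -0.08, 0], "spin": 0},
])

```text
time_s: 10.28
eef_pos: [543.8, 212.1, 78.2]
ee_rot: [0.0, 0.999, -0.047, 0.0]
force: [-3.5, -0.0, -2.8]
grip_width: 0.161
grip_force: 98.5
```

```bash
python3 wshot.py w8; cat >> meas.py <<'E'
# parts: standoff tops (white, z~49) and cap shoulders (bronze): front-back extents near top
for c0 in (78,48,6,-35,-79):
    for nm,k in (('white',(S<60)&(abs(Z-49)<4)),('bronze',(H<16)&(S>90)&(Z>8)&(Z<48))):
        k=k&(d>0)&(abs(y-c0)<24)&(x>-45)&(x<40)
        if k.sum()>60:
            if nm=='white': 
                c,r=cv2.minEnclosingCircle(np.stack([x[k],y[k]],1).astype(np.float32)); print(c0,nm,k.sum(),'circle',np.array(c),r,'z',np.median(Z[k]), 'mean',x[k].mean(),y[k].mean())
            else:
                s=k&(Z>35); print(c0,nm,'stub',s.sum(),x[s].mean(),y[s].mean(),Z[s].mean())
E
python3 meas.py w8
```

```text
[543.8 212.1  78.2] [-3.5 -0.  -2.8] 0.16065842978327133 98.47339153289795
TCP [543.8 212.1  78.2] z [ 0.  1. -0.  0.]
TCP in stripe frame [-101.2   -0.7]
stripe seen: x -0.4558048027310099 slope -0.00167649165070632 784 -135.11073065992562 134.72594688344918 z 4.186632753543656
front edge x@0 -19.669052235794684 slope 0.0054934295587012755 rel TCP 81.52313521078669 ends -115.71952110553454 114.28047889446546
rear edge x@0 -27.068506549901247 slope 0.004375426361118102 rel TCP 74.12448532357685 ends -115.71952110553454 114.28047889446546
wall top z 37.46877995779467 ymin/max -121.08964958036319 119.76068135431277
78 white 2461 circle [-6.4 79.1] 15.242632865905762 z 48.74464407808895 mean -6.257474813946317 78.35636052429939
48 white 607 circle [-6.7 71.6] 12.694378852844238 z 48.62123450486718 mean -6.56357828550791 68.45445731267664
48 bronze stub 368 -6.881534021530143 40.114145576914204 39.4189830873442
6 white 2351 circle [-6.6  1.5] 14.988950729370117 z 48.75932914383614 mean -6.341264472272419 1.748397255590649
6 bronze stub 149 -42.48387250365604 -0.1564934010130412 37.57702612568662
-35 white 66 circle [ -6.5 -11.2] 6.462585926055908 z 48.6127778180393 mean -6.427639409684828 -11.703782143079122
-35 bronze stub 365 -7.236233258951199 -36.10989769342187 39.42328426457594
-79 white 2484 circle [ -7.2 -78.5] 15.211190223693848 z 48.6768975332868 mean -6.917970963921502 -78.06054242534576
```

View pics/w8.png

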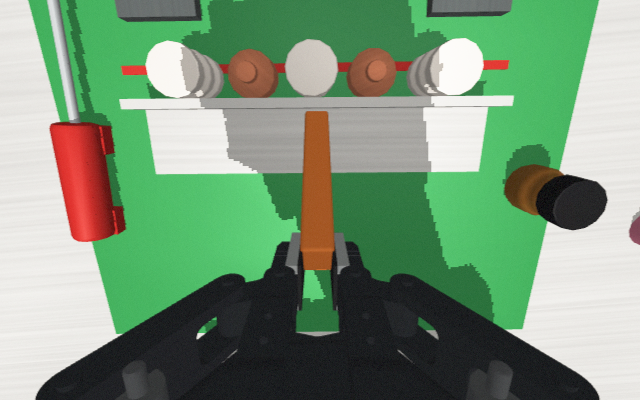

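```bash
cat > st.py <<'E'
from h import *
import sys
z=np.load(f'pics/{sys.argv[1]}.npz'); d=z['d']; P=wcloud(d,z['pos'],z['q']); H,S,V=hsv(z['im'])
Q=P.copy(); Q[...,:2]=(P[...,:2]-[644.7,204.5])@rot(-.0823).T; x,y,Z=np.moveaxis(Q,-1,0)
red=(d>0)&((H<4)|(H>176))&(S>180)&(Z<10)&(abs(x)<9)&(abs(y)<140)
for a,b in ((-140,-98),(-62,-50),(-22,-14),(16,26),(54,64),(98,140)):
    k=red&(y>a)&(y<b)
    if k.sum(): print(a,b,k.sum(),'x range',np.percentile(x[k],[2,98]).round(1),'mean',x[k].mean().round(2),'z',Z[k].mean().round(1))
E
python3 st.py w8; echo; python3 st.py w7
```

```text
-140 -98 191 x range [-2.8  1.9] mean -0.41 z 4.1
-62 -50 71 x range [-3.2  2.2] mean -0.39 z 4.1
-22 -14 59 x range [-2.6  2. ] mean -0.26 z 4.1
16 26 51 x range [-2.8  2. ] mean -0.45 z 4.1
54 64 31 x range [-2.7  1.7] mean -0.45 z 4.2
98 140 202 x range [-3.3  1.9] mean -0.62 z 4.2

-140 -98 219 x range [-3.3 -0.9] mean -2.05 z 4.1
-62 -50 94 x range [-3.2 -0.3] mean -1.75 z 4.0
-22 -14 72 x range [-3.4 -0.1] mean -1.75 z 4.3
16 26 98 x range [-3.1  0.3] mean -1.49 z 4.2
54 64 104 x range [-3.1  0.6] mean -1.29 z 4.2
98 140 447 x range [-3.3  1.3] mean -1.02 z 4.2
```

>>> send_rows([
  {"offset": [0.1, -0.01, 0], "spin": 0.0025},
  {"offset": [0.25, -0.02, 0], "spin": 0.0045},
  {"offset": [0.35, -0.03, 0], "spin": 0.0045},
  {"offset": [0.4, -0.035, 0], "spin": 0.0045},
  {"offset": [0.4, -0.035, 0], "spin": 0.0045},
  {"offset": [0.4, -0.035, 0], "spin": 0.0045},
])

```text
time_s: 10.83
eef_pos: [547.9, 211.8, 78.3]
ee_rot: [0.0, 0.999, -0.045, 0.0]
force: [-3.6, -0.4, -2.4]
grip_width: 0.159
grip_force: 98.4
```

```bash
python3 wshot.py w9; python3 meas.py w9; python3 st.py w9; python3 - <<'E'
from h import *
np.set_printoptions(precision=2,suppress=True)
for cam in ['top','scene']:
    im,d=ctrl.capture(cam); np.savez(f'pics/{cam}9',im=im,d=d); P=cloud(cam,d); H,S,V=hsv(im)
    Q=P.copy(); Q[...,:2]=(P[...,:2]-[644.7,204.5])@rot(-.0823).T; x,y,Z=np.moveaxis(Q,-1,0)
    for c in (78.5,1.5,-78.5):
        k=(d>0)&(Z>44)&(Z<56)&(abs(x)<28)&(abs(y-c)<20)&(S<70)
        if k.sum()>3: print(cam,c,k.sum(),'mean',x[k].mean(),y[k].mean(),'rng',x[k].min(),x[k].max(),Z[k].mean())
    red=(d>0)&((H<7)|(H>173))&(S>130)&(Z<8)&(abs(x)<9)&(abs(y)<140)&(abs(y)>97)
    for s in (-1,1):
        k=red&(y*s>0); print('red',s,k.sum(),x[k].mean() if k.any() else '')
E
```

```text
[547.9 211.8  78.3] [-3.6 -0.4 -2.4] 0.15852706453274468 98.3636999130249
TCP [547.9 211.8  78.3] z [ 0.  1. -0.  0.]
TCP in stripe frame [-97.   -0.7]
stripe seen: x -0.5274481960537163 slope -0.00010070480522154224 719 -134.86556473136238 135.07385184469854 z 4.1712729803556154
front edge x@0 -15.486876982436055 slope 0.0012552791353737686 rel TCP 81.54143297773435 ends -115.70878849711295 114.29121150288705
rear edge x@0 -22.90682248867107 slope 8.972773352637198e-05 rel TCP 74.12231360092575 ends -115.70878849711295 114.29121150288705
wall top z 37.54123428900266 ymin/max -120.39466595088008 119.70676161600076
78 white 2462 circle [-2.5 79.1] 15.067797660827637 z 48.79729590349861 mean -2.409749845352923 78.6350932499438
48 white 566 circle [-3.  71.2] 12.373271942138672 z 48.649761801590216 mean -2.7722029231120024 68.51933848760349
48 bronze stub 366 -2.828776792528483 40.42645936928219 39.43154309317297
6 white 2352 circle [-2.3  1.8] 14.858882904052734 z 48.768712795605055 mean -2.125748725797624 1.9714611324655311
6 bronze stub 336 -41.291479393243534 -0.287718617445696 40.7
[... 597 characters left out ...]
063032889
top 1.5 42 mean -0.4454095654177271 2.3139820533112814 rng -11.871254988480473 11.478833322543347 47.255163418220114
top -78.5 52 mean -3.3713700264504243 -78.30215954455696 rng -14.813740015417844 10.039237290958436 47.69051134725858
red -1 10 0.12446007102235004
red 1 9 0.033085962370935786
scene 78.5 35 mean -11.281928428651248 80.42846260512266 rng -16.667228266518492 -1.3582318463923748 48.15666001875439
scene 1.5 39 mean -11.08258438009329 -0.5819959033359269 rng -16.308028827705137 -6.681733365820333 48.020713031957115
scene -78.5 38 mean -10.561469495641724 -81.34811559183264 rng -15.775619200314289 -6.449584450261716 48.05802370695405
red -1 0 
red 1 14 -1.3626483766733426
```

>>> send_rows([
  {"offset": [0.08, -0.006, 0], "spin": 0},
  {"offset": [0.16, -0.013, 0], "spin": 0},
  {"offset": [0.21, -0.017, 0], "spin": 0},
  {"offset": [0.21, -0.017, 0], "spin": 0},
  {"offset": [0.21, -0.017, 0], "spin": 0},
  {"offset": [0.21, -0.017, 0], "spin": 0},
])

```text
time_s: 11.48
eef_pos: [549.9, 211.7, 78.3]
ee_rot: [-0.0, 0.999, -0.045, 0.0]
force: [-3.8, 0.8, -3.4]
grip_width: 0.157
grip_force: 98.3
```

```bash
python3 wshot.py w10; python3 meas.py w10 | grep -E "white|stub|edge|TCP"; python3 st.py w10
```

```text
[549.9 211.7  78.3] [-3.8  0.8 -3.4] 0.156800108522677 98.32152843475342
TCP [549.9 211.7  78.3] z [-0.  1. -0.  0.]
TCP in stripe frame [-95.   -0.7]
front edge x@0 -13.482120639287615 slope 0.001320087826758951 rel TCP 81.5353222320379 ends -115.65857560866392 114.34142439133608
rear edge x@0 -20.900977863839337 slope 7.904871308718166e-05 rel TCP 74.11728232557584 ends -115.65857560866392 114.34142439133608
78 white 2460 circle [-0.5 79.4] 15.097604751586914 z 48.80912070815903 mean -0.36739385783888484 78.75289105802928
48 white 564 circle [-0.6 71.6] 12.383438110351562 z 48.68684507635844 mean -0.6317126106857818 68.63801120378007
48 bronze stub 370 -0.9023909230950802 40.472110680626265 39.443725291370654
6 white 2353 circle [-15.6   2.3] 29.89847755432129 z 48.849894489090715 mean -0.13183238127881913 1.9752615774355637
6 bronze stub 405 -39.944329885536135 -0.2201196687886774 41.64007609185031
-35 bronze stub 368 -0.8916143026426873 -35.593597028698746 39.45091505269421
-79 white 2486 circle [ -0.4 -78.1] 15.34392261505127 z 48.73251662649046 mean -0.37673468522123216 -77.66121459073885
-140 -98 207 x range [-3.1  2.2] mean -0.31 z 4.1
-62 -50 62 x range [-2.6  2.1] mean -0.28 z 4.0
-22 -14 71 x range [-2.9  1.8] mean -0.67 z 4.2
16 26 67 x range [-3.2  2.2] mean -0.63 z 4.1
54 64 26 x range [-2.8  1.9] mean -0.48 z 4.1
98 140 190 x range [-3.   1.7] mean -0.7 z 4.2
```

>>> send_rows([
  {"offset": [-0.3, 0.025, 0], "spin": 0},
  {"offset": [-1, 0.08, 0], "spin": 0},
  {"offset": [-2, 0.165, 0], "spin": 0},
  {"offset": [-3, 0.25, 0], "spin": 0},
  {"offset": [-4, 0.33, 0], "spin": 0},
  {"offset": [-5, 0.41, 0], "spin": 0},
  {"offset": [-5, 0.41, -0.1], "spin": 0},
  {"offset": [-5, 0.41, -0.2], "spin": 0},
])

```text
time_s: 12.2
eef_pos: [499.1, 216.1, 77.4]
ee_rot: [-0.0, 0.999, -0.045, -0.001]
force: [-13.8, 1.0, 19.8]
grip_width: 0.159
grip_force: 101.5
```

>>> send_rows([
  {"offset": [0, 0, -0.05], "spin": 0},
  {"offset": [0, 0, -0.1], "spin": 0},
  {"offset": [0, 0, -0.1], "spin": 0},
])

```text
time_s: 12.45
eef_pos: [499.2, 216.2, 77.4]
ee_rot: [-0.0, 0.999, -0.045, -0.001]
force: [-15.1, -0.5, 21.1]
grip_width: 0.16
grip_force: 101.8
```

```bash
python3 wshot.py w11; python3 meas.py w11 | grep -E "white|stub|wall|front"; python3 st.py w11
```

```text
[499.2 216.2  77.4] [-15.1  -0.5  21.1] 0.15967781304331966 101.77921414375305
front edge x@0 -66.40076807080126 slope 0.0013349753120563315 rel TCP 79.59089096474946 ends -115.25828876070672 114.74171123929328
wall top z 36.680432393665505 ymin/max -120.33079230451386 120.92457172671219
48 bronze stub 0 nan nan nan
-35 bronze stub 0 nan nan nanmeas.py:32: RuntimeWarning: Mean of empty slice.
  s=k&(Z>35); print(c0,nm,'stub',s.sum(),x[s].mean(),y[s].mean(),Z[s].mean())
  ret = ret.dtype.type(ret / rcount)
```

>>> send_rows([
  {"offset": [0, 0, 0.1], "spin": 0},
  {"offset": [0, 0, 0.15], "spin": 0},
  {"offset": [0, 0, 0.15], "spin": 0},
])

```text
time_s: 12.75
eef_pos: [500.3, 215.9, 77.4]
ee_rot: [-0.0, 0.999, -0.045, 0.001]
force: [-4.7, 0.9, 4.5]
grip_width: 0.162
grip_force: 99.6
```

>>> send_rows([
  {"offset": [0, 0, 0], "spin": 0},
  {"offset": [0, 0, 0], "spin": 0},
  {"offset": [0, 0, 0], "spin": 0},
  {"offset": [0, 0, 0], "spin": 0},
  {"offset": [0, 0, 0], "spin": 0},
  {"offset": [0, 0, 0], "spin": 0},
], grip=0.8)

```text
time_s: 13.25
eef_pos: [500.0, 215.7, 76.8]
ee_rot: [-0.0, 0.999, -0.045, 0.0]
force: [0.3, 0.3, 1.0]
grip_width: 0.799
grip_force: 0.0
```

>>> send_rows([
  {"offset": [-0.2, 0, 1], "spin": 0},
  {"offset": [-0.5, 0, 3], "spin": 0},
  {"offset": [-1, 0, 6], "spin": 0},
  {"offset": [-2, 0, 9], "spin": 0},
  {"offset": [-5, 0, 12], "spin": 0},
  {"offset": [-8, 0, 15], "spin": 0},
  {"offset": [-10, 0, 17], "spin": 0},
  {"offset": [-10, 0, 17], "spin": 0},
])

```text
time_s: 13.92
eef_pos: [398.3, 216.4, 252.0]
ee_rot: [-0.001, 0.999, -0.044, 0.004]
force: [0.6, -0.3, 0.8]
grip_width: 0.801
grip_force: 0.0
```

```bash
python3 wshot.py w12; python3 st.py w12; python3 - <<'E'
from h import *
np.set_printoptions(precision=2,suppress=True)
im,d=ctrl.capture('top'); im2,_=ctrl.capture('scene')
z=np.load('pics/w12.npz')
P=wcloud(z['d'],z['pos'],z['q']); Q=P.copy(); Q[...,:2]=(P[...,:2]-[644.7,204.5])@rot(-.0823).T; x,y,Z=np.moveaxis(Q,-1,0)
H,S,V=hsv(z['im'])
for c in (78.5,1.5,-78.5):
    k=(z['d']>0)&(abs(Z-49)<4)&(abs(x)<28)&(abs(y-c)<20)&(S<70)
    if k.sum()>20: print(c,k.sum(),x[k].mean(),y[k].mean(),Z[k].mean())
cv2.imwrite('pics/fin.png',np.vstack([np.hstack([cv2.resize(z['im'],(400,250)),cv2.resize(im2[180:380,220:480],(400,250))]),cv2.resize(im[120:230,190:430],(800,350),interpolation=3)])[:,:,::-1])
E
```

```text
[398.3 216.4 252. ] [ 0.6 -0.3  0.8] 0.8010324297794796 0.0
```

View pics/fin.png

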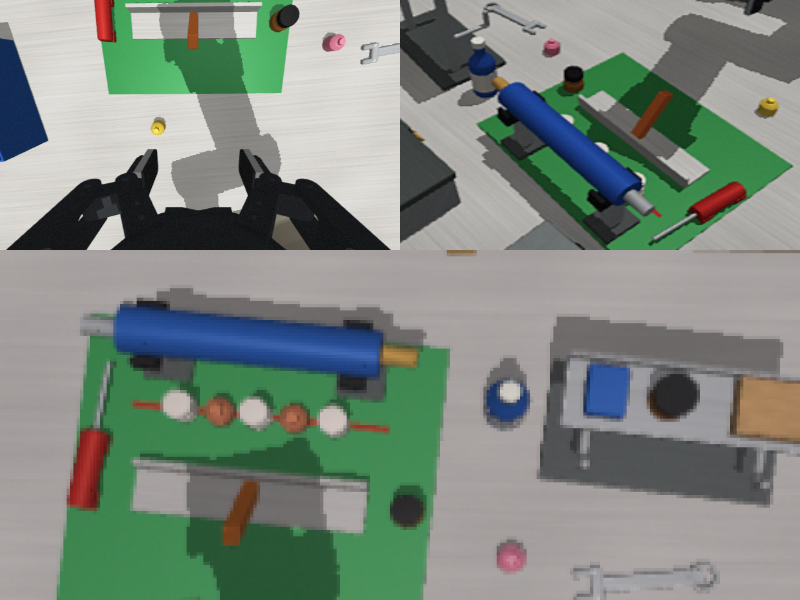

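The top view shows all five parts upright on the red stripe, from (178,405) to (333,420). The straightedge is standing flat at (250,500), and the neighbouring things are undisturbed. I'll do one last centring check from above.

>>> send_rows([
  {"offset": [4, 0, 2], "spin": 0},
  {"offset": [8, 0, 4], "spin": 0},
  {"offset": [12, 0, 4], "spin": 0},
  {"offset": [14, -0.5, 4], "spin": 0},
  {"offset": [14, -0.5, 4], "spin": 0},
  {"offset": [14, -0.5, 4], "spin": 0},
  {"offset": [14, -0.5, 4], "spin": 0},
])

```text
time_s: 14.65
eef_pos: [539.6, 210.7, 285.6]
ee_rot: [0.0, 0.999, -0.045, -0.001]
force: [0.2, 0.6, 0.1]
grip_width: 0.799
grip_force: 0.0
```

```bash
python3 wshot.py w13; python3 st.py w13; python3 meas.py w13 | grep -E "white|stub"
```

```text
[539.6 210.7 285.6] [0.2 0.6 0.1] 0.7994637164115831 0.0
-140 -98 70 x range [-2.7  1.3] mean -0.3 z 4.2
-62 -50 24 x range [-2.3  1.8] mean -0.24 z 4.0
-22 -14 16 x range [-2.2  2.1] mean -0.42 z 4.6
16 26 13 x range [-1.6  1.1] mean -0.1 z 4.1
54 64 13 x range [-2.5  1.5] mean -0.66 z 4.2
98 140 70 x range [-2.1  1.9] mean -0.4 z 4.4
78 white 473 circle [-0.4 79.8] 14.913850784301758 z 48.842479207906024 mean -0.49869592545326336 79.49878783653078
48 white 93 circle [-0.9 71.6] 11.52902889251709 z 48.66469832687915 mean -0.6220635487453806 69.03122193780986
48 bronze stub 76 -0.876213568253791 41.189236239903046 39.64373171284428
6 white 465 circle [-0.6  2.3] 14.75180435180664 z 48.71619560747942 mean -0.3834277153238584 2.304196829502987
-35 bronze stub 75 -0.5590184738583038 -35.282848161815764 39.364389009503476
-79 white 479 circle [ -0.7 -77.9] 14.848812103271484 z 48.64696908701296 mean -0.6804894886745719 -77.74983265220233
```

Every part is within about 0.5 mm of the stripe line, so I'm handing the job in.

```bash
python3 -c "
from rig import ctrl; print(ctrl.finish_job())"
```

```text
the job is handed in; nothing more can be done
None
```

The job is handed in at about 15 s: all five parts stand upright in one row, within about 0.5 mm of the red stripe line by the wrist camera, and the straightedge stands flat on the mat about 5 cm back on the near side with nothing else disturbed.

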